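# Lock the carving turntable

## Task

Lock the carver's turntable: push the black peg round to turn the slotted disc until its slot lines up with the locking bar, then push the bar by its red lug through the slot, fully home, with the lug up against the strap. Only push, and gently: do not grip or lift anything, and leave the tin, gouge and mallet where they are.

Things in the scene. Friction and masses are not known exactly. Their poses are not given: they have to be found in the camera images.
- base: Fixed plywood board of the turntable, 220 x 330 x 12 mm (y = -112 to 218 mm). Origin: on the disc's vertical axis, at table level; z up. +y points from that axis along the centre line (x = 0) of the bar's guide channel: a dark steel block 40 mm wide, y = 103 to 208 mm, walls up to 40 mm above the table.
- strap (a point): Middle of the top of the bright steel strap that bridges the channel at its disc end: 40 mm wide, 12 mm long (base y = 108 to 120 mm), top 51 mm above the table. Its far face (y = 120 mm) is the stop for the red lug.
- slot (a point): Mouth of the slot in the round grey metal disc, on its centre line, at the disc's top face, 90 mm from the axis. The slot is radial, 28 mm wide, open at the rim (radius 95 mm), cut through, its bottom 60 mm from the axis, a yellow stripe on each side. Lined up with the bar when this point lies at base x = 0 (within a few mm), y = +90 mm.
- disc_axis (a point): Point on the disc's axis at its top face, 40 mm above the table. The disc (diameter 190 mm, 16 mm thick) turns about the base's z axis either way without stops, against steady friction (3 to 4 N at the peg), and stays where it is left. A half-carved dark root, within 52 mm of the axis and up to 78 mm above the table, is clamped on it and turns with it.
- peg_top (a point): Top centre of the upright black peg fixed on the disc: diameter 16 mm, from the disc's top face (40 mm above the table) up to 80 mm, 78 mm from the axis, exactly opposite the slot. Pushed sideways it turns the disc; with the slot lined up it lies at base x = 0, y = -78 mm.
- bar: Loose steel locking bar, 16 x 14 mm, 110 mm long, rounded nose, about 0.25 kg, in the open-topped channel (1.5 mm play each side) and under the strap. Origin: underside of the nose tip, 25 mm above the table; +y runs back along the bar. Pushed along base -y it slides with light friction; a disc not lined up blocks it. Fully home: nose at base y = 65 mm.
- lug (a point): Centre of the red lug on the bar: 36 mm wide (x), 12 mm thick (y), 44 to 72 mm above the table (this point 58 mm). It lies 61 mm behind the nose tip; the bar's tail goes on 43 mm behind the lug, its top 39 mm above the table. Fully home, the lug's front face touches the strap and this point lies at base x = 0, y = 126 mm.
- tin: Bystander: loose green tin, diameter 60 mm, 75 mm tall, standing beside the board. Origin: centre of its underside.
- gouge: Bystander: loose carving gouge lying on the table, about 245 mm long along its x (handle from x = -115 to 10 mm, blade to +129 mm), 24 mm high. Origin at table level.
- mallet: Bystander: loose wooden mallet lying on the table; head 60 x 100 x 55 mm at x = 60 to 120 mm, handle of 24 mm diameter back to x = -110 mm. Origin at table level.
Mind the look-alikes: they are no part of the job. There is more than one size of the bar; the job needs the largest.

How it is judged:
On the way, in this order (a step that is already met when the one before it is completed fails the run):
1. the disc's slot lines up with the bar (x of slot in the frame of base between -0.007 and 0.007 m and y of slot in the frame of base above 0.08 m), for 0.2 s.
2. the bar is pushed through the slot, fully home (y of lug in the frame of base between 0.12 and 0.13 m and x of lug in the frame of base between -0.006 and 0.006 m and z of lug in the frame of base below 0.064 m), for 0.2 s.
At the end, for the whole second after the job is handed in: The slot is lined up with the bar (mouth within 7 mm of the bar's line), the bar lies level in its channel, pushed through the slot to within about 4 mm of the strap, at rest; tin, gouge and mallet within 30 mm of where they stood (all of step 1 and all of step 2 and linear speed of bar below 0.02 m/s and distance of each of tin, gouge, mallet from where it was at the start of the episode below 0.03 m); the robot touches nothing.
It fails at once if the locking bar is lifted or tipped up (z of lug in the frame of base above 0.07 m or angle between bar's own z axis and vertical above 0.2 rad).
It fails at once if the bar is gripped or pushed with over 35 N (contact force between the fingers and bar above 35 N).
It fails at once if the turntable (peg, disc, board) is gripped or pushed with over 35 N (contact force between the fingers and base above 35 N).
It fails at once if the tin, gouge or mallet is moved, lifted or tipped (distance of any of tin, gouge, mallet from where it was at the start of the episode above 0.03 m or angle between any of tin, gouge, mallet's own z axis and vertical above 0.3 rad).
It also fails if it takes over 54 s, if anything falls off the work surface, if the arm or the gripper's body presses on something with over 40 N, if the wrist force passes 120 N, or if a joint passes its speed limit or range.

## Robot

A 7-joint arm with a two-finger parallel gripper is mounted at the origin on the work surface. World frame = base frame: x ahead of the robot, y to its left, z up, the work surface at z = 0. Lengths are in m, angles in rad, forces in N, time in s.
With the tool pointing down it reaches from about 0.4 to 0.875 m from the base axis. Payload 4.4 kg.
Tool frame: the origin (TCP) lies between the finger pads; the fingertips stand 14 mm ahead of it and the grasp point (between the pads) lies 5 mm behind it (ctrl.tcp_to_tips is the z of the fingertips in the tool frame, in m); z points along the fingers, y is the direction in which the jaws open and shut (so a half turn about z gives the same grasp; the last joint's range is limited). The gripper opens to 85 mm and grips with 20 to 120 N. Pads are 22 mm wide; open, the fingers measure 114 mm over their backs; the gripper's body (76 mm by 85 mm) begins 54 mm behind the grasp point. The pads swing forward as they close: fully open they stand 13 mm farther back than shut.
Start: joints at [-1.344, 0.628, 0.038, 1.517, -0.027, 0.996, -0.02], TCP at [0.188, 0.622, 0.245] pointing down, gripper open.
Joint ranges: [-3.06, 3.06], [-0.37, 2.12], [-1.25, 1.32], [0.18, 2.47], [-1.1, 4.24], [0.23, 1.98], [-2.94, 2.94]. Speed limits (rad/s): [2.57, 2.57, 3.14, 3.14, 3.14, 3.14, 3.14].

## Interface

Orientations are given as a rotation vector (axis times angle).
In Python, from rig import ctrl, capture, camera_info, order gives the robot as it stands.
- The arm moves only by the tool send_rows, never from a script. Its argument "targets" is a list of rows, each a list of 7 numbers: the shift along the tool's x, y, z in m, then the turn, a rotation vector about the tool's x, y, z in rad, then the opening, from -1 (shut) to 1 (fully open). A call has 1 to 5 rows; each row is the pose to reach, as a shift and turn from the pose measured when the call began, along the tool's axes at that moment; what a row does not reach only later rows make up. A row lasts 1/12 s, in which the tool goes at most 41.7 mm and 7.16 degrees, less where a joint would pass 70% of its speed; a pose out of reach is approached as far as the arm can. A call with a gripper value outside its range is refused whole. The fingers move at their own pace and stop on an object; the grip force is fixed at half the most. Time passes only in rows, so rows that repeat a pose let the fingers close. It gives the time, the measured TCP pose, the force and the opening at its end, in the units of the state.
- ctrl.observe(): the state, without advancing time (a new reading comes with each control period).
- capture(name): name is "scene" or "top" or "wrist"; returns the picture (400x640x3 uint8, blue, green, red); there is no depth.
- camera_info(name): a dict with "fx", "fy", "cx", "cy" (pixels), "eye" and "rotation" of the camera in the world. Camera axes: x right, y down, z forward; pixel columns grow to the right and rows downward; lengths in m; the calibration is good to about 2 mm. A picture is of the moment at which its call begins: read the wrist's pose just before it. camera_info takes no time and is no camera call; for the wrist camera it gives the pose at the moment of the call.
- order.job_done(): hands the job in, once; it reports no verdict.
The state is a dict: "time": time; "q": joint angles; "qvel": joint speeds; "joint_torque": joint torques, N m; "tcp_pos": TCP position; "orientation": TCP orientation; "force": force on the tool from outside, world axes, zero at the start; "ft_torque": the same for the moment, N m; "gripper_width": opening from 0.0 (shut) to 1.0 (fully open).
Only numpy, scipy, OpenCV 4.12 (cv2) and the standard library are available. Lean on these libraries where they do the work, as an engineer would, in place of code of your own. Each camera call takes 0.05 s, during which the arm holds its last target. There are 200 camera calls.

## Working session

There is one attempt and no reset: what is moved stays moved. The work goes in short steps, Python scripts to look and compute and a tool call to move; the robot and the scene stay as the last step left them, time stands still between calls to the robot, and variables do not carry over. Pictures are saved under pics/ and viewed, about 8 in all and at most 12, crops included, and the job is handed in when it is done.

Besides the shell and the picture viewer there is one more tool, called after "Call:" in YAML: its name, and indented under it one key for each argument. send_rows: Moves the arm, as the interface text tells. Its arguments: {"type":"object","properties":{"targets":{"type":"array","items":{"type":"array","items":{"type":"number"}}}},"required":["targets"]}

```bash
mkdir -p pics; ls; python3 - <<'E'
from rig import ctrl,capture,camera_info
import cv2
s=ctrl.observe();print({k:s[k] for k in('time','tcp_pos','orientation','gripper_width','force')})
for n in('top','scene'):
    cv2.imwrite(f'pics/{n}0.png',capture(n));print(n,camera_info(n))
E
```

```text
pics
{'time': 0.0, 'tcp_pos': array([0.18741589, 0.62176897, 0.24439803]), 'orientation': array([-4.58236207e-01, -3.10772019e+00,  2.91092829e-03]), 'gripper_width': 1.001660719403893, 'force': array([-0.08411272, -0.53658685, -0.17032422])}
top {'fx': 382.39431825678514, 'fy': 382.39431825678514, 'cx': 320.18660829050964, 'cy': 189.90027154167268, 'eye': array([0.43886872, 0.00230889, 0.99424866]), 'rotation': array([-2.1192924 ,  2.1378793 , -0.18528481])}
scene {'fx': 517.8343965441703, 'fy': 517.8343965441703, 'cx': 319.23254234185634, 'cy': 207.50062227106994, 'eye': array([1.43764702, 0.10807798, 0.78467028]), 'rotation': array([-1.60926882, -1.835982  ,  0.84659692])}
```

View pics/top0.png

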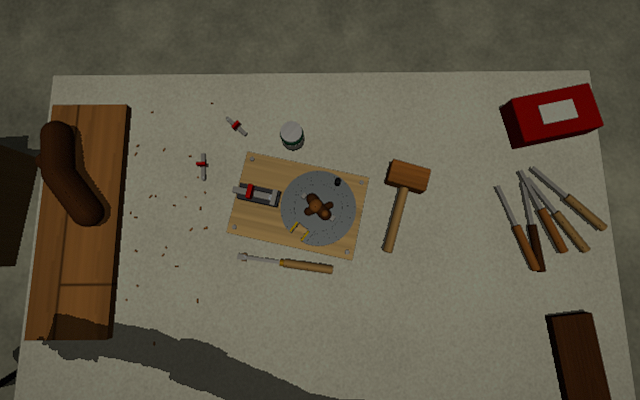

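View pics/scene0.png

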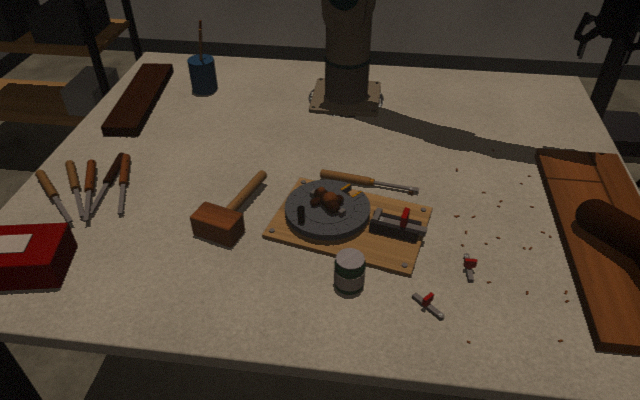

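```bash
cat > h.py <<'E'
import numpy as np,cv2
from scipy.spatial.transform import Rotation as R
from rig import ctrl,capture,camera_info
def ray(ci,uv,z):
    uv=np.atleast_2d(np.asarray(uv,float))
    d=np.c_[(uv[:,0]-ci['cx'])/ci['fx'],(uv[:,1]-ci['cy'])/ci['fy'],np.ones(len(uv))]
    d=d@R.from_rotvec(ci['rotation']).as_matrix().T
    e=np.asarray(ci['eye']); return e+d*((z-e[2])/d[:,2])[:,None]
def proj(ci,p):
    c=(np.atleast_2d(p)-ci['eye'])@R.from_rotvec(ci['rotation']).as_matrix()
    return c[:,:2]/c[:,2:]*ci['fx']+[ci['cx'],ci['cy']]
def blobs(m,amin=4):
    n,_,st,c=cv2.connectedComponentsWithStats(m.astype(np.uint8))
    return [(st[i][:5].tolist(),c[i].round(2).tolist()) for i in range(1,n) if st[i][4]>=amin]
E
python3 - <<'E'
from h import *
a=cv2.imread('pics/top0.png');ci=camera_info('top')
h=cv2.cvtColor(a,cv2.COLOR_BGR2HSV).astype(int);H,S,V=h[...,0],h[...,1],h[...,2]
roi=np.zeros(H.shape,bool);roi[145:265,220:375]=1
wood=roi&(H>8)&(H<28)&(S>70)&(V>80)
cs=max(cv2.findContours(cv2.morphologyEx(wood.astype(np.uint8),cv2.MORPH_CLOSE,np.ones((5,5))),cv2.RETR_EXTERNAL,cv2.CHAIN_APPROX_NONE)[0],key=cv2.contourArea)
box=cv2.boxPoints(cv2.minAreaRect(cs));B=ray(ci,box,.012);print('board',box,B)
print('sides',np.linalg.norm(np.diff(B,axis=0),axis=1),B.mean(0))
red=roi&((H<6)|(H>174))&(S>170)&(V>80)
print('red',[(b,ray(ci,b[1],.072)) for b in blobs(red)])
yel=roi&(H>18)&(H<32)&(S>110)&(V>120)
print('yel',[(b,ray(ci,b[1],.04)) for b in blobs(yel)])
blk=roi&(V<30)
print('blk',[(b,ray(ci,b[1],.08)) for b in blobs(blk)])
cv2.imwrite('pics/c1.png',cv2.resize(a[110:280,210:440],None,fx=3.4,fy=3.4,interpolation=cv2.INTER_CUBIC))
E
```

```text
board [[225.69373 232.39017]
 [243.95068 149.53152]
 [370.00055 177.3052 ]
 [351.7436  260.16385]] [[ 0.50493541  0.24641824  0.012     ]
 [ 0.72412432  0.20544384  0.012     ]
 [ 0.6456203  -0.12737826  0.012     ]
 [ 0.432279   -0.07460216  0.012     ]]
sides [0.22298583 0.3419553  0.21977222] [0.57673976 0.06247042 0.012     ]
red [(([245, 184, 8, 14, 62], [248.5, 190.5]), array([[0.60267318, 0.17914287, 0.072     ]]))]
yel [(([246, 164, 4, 2, 5], [247.8, 164.4]), array([[0.6763972 , 0.18872806, 0.04      ]])), (([251, 165, 8, 3, 13], [254.69, 166.0]), array([[0.67201715, 0.1709482 , 0.04      ]])), (([287, 164, 5, 2, 6], [289.17, 164.33]), array([[0.67560736, 0.08254346, 0.04      ]])), (([260, 167, 8, 4, 11], [263.64, 168.27]), array([[0.66583434, 0.1478863 , 0.04      ]])), (([313, 167, 6, 3, 8], [315.75, 168.5]), array([[0.66400948, 0.01442319, 0.04      ]])), (([271, 169, 2, 3, 4], [271.5, 170.0]), array([[0.66110744, 0.1276856 , 0.04      ]])), (([320, 168, 6, 2, 8], [322.0, 168.75]), array([[ 0.66320678, -0.00156981,  0.04      ]])), (([274, 170, 8, 3, 9], [277.44, 171.33])
[... 2913 characters left out ...]
7.5, 192.0]), array([[0.59714105, 0.13138671, 0.08      ]])), (([277, 192, 4, 5, 10], [278.5, 194.3]), array([[0.59124395, 0.1046246 , 0.08      ]])), (([307, 194, 12, 10, 26], [311.35, 196.88]), array([[0.5842016 , 0.02502086, 0.08      ]])), (([237, 197, 34, 9, 36], [253.83, 201.25]), array([[0.57475154, 0.16408072, 0.08      ]])), (([275, 198, 2, 6, 6], [275.67, 200.5]), array([[0.57611362, 0.1113064 , 0.08      ]])), (([273, 203, 5, 4, 7], [275.57, 205.14]), array([[0.56480329, 0.11141345, 0.08      ]])), (([317, 203, 16, 17, 48], [324.79, 211.38]), array([[ 0.54862182, -0.00713536,  0.08      ]])), (([304, 207, 5, 8, 9], [305.67, 210.22]), array([[0.55183381, 0.03883071, 0.08      ]]))]
```

View pics/c1.png

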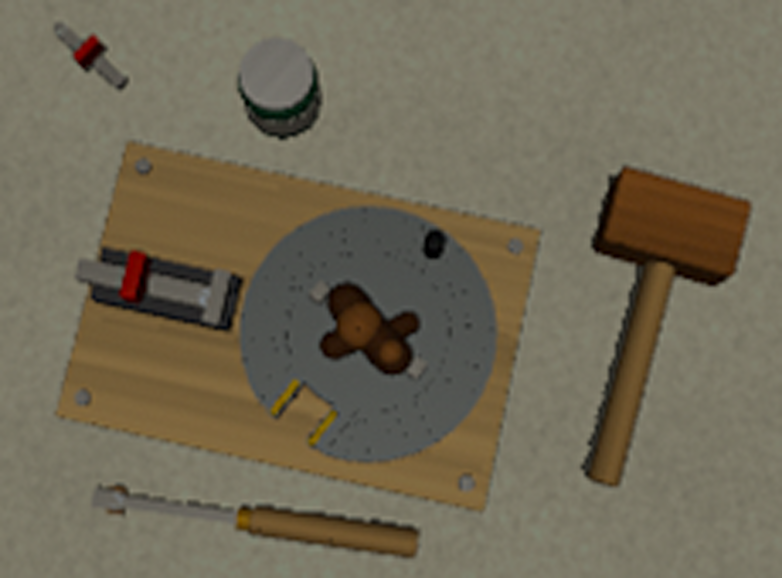

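```bash
cat >> h.py <<'E'
def fit(P,Q): # base xy P -> world xy Q rigid
    pm,qm=P.mean(0),Q.mean(0);A,Bq=P-pm,Q-qm
    th=np.arctan2((A[:,0]*Bq[:,1]-A[:,1]*Bq[:,0]).sum(),(A*Bq).sum())
    c,s=np.cos(th),np.sin(th);M=np.array([[c,-s],[s,c]]);return th,qm-M@pm,M
E
python3 - <<'E'
from h import *
ci=camera_info('top')
px=lambda c:np.array(c,float)/3.4+[210,110]-0.35
C=px([(128,141),(540,232),(484,510),(57,416)])
Q=ray(ci,C,.012)[:,:2]
P=np.array([(.110,.218),(.110,-.112),(-.110,-.112),(-.110,.218)])
for nm,P in(('a',P),('b',-P*[1,1]+0)):
    th,t,M=fit(P,Q);print(nm,np.degrees(th),t,np.abs(P@M.T+t-Q).max())
    if nm=='a': TH,T,MM=th,t,M
th,t,M=TH,TH,MM;t=T
print('corners residual mm',((P*-1@M.T+t)-Q)*1e3)
def b(uv,z): return (ray(ci,uv,z)[:,:2]-t)@M*1e3
print('disc l,r,t,b',b(px([(240,325),(497,335),(368,207),(368,463)]),.04), 'ctr',b(px([(368.5,335)]),.04))
print('peg',b(px([(433,238)]),.08),'lug',b([[248.5,190.5]],.068))
print('slot stripes outer ends',b(px([(275,414),(316,443),(297,382),(335,411)]),.04))
print('strap',b(px([(215,297)]),.051))
print('tin top',b(px([(277,73)]),.075),ray(ci,px([(277,73)]),.075))
for n,p in dict(malletcorners=[(600,245),(720,280)],gouge=[(97,495),(415,543)]).items(): print(n,b(px(p),.03))
np.savez('base.npz',th=th,t=t)
E
```

```text
a -12.946099831446697 [0.56393336 0.00895237] 0.0019425978978611091
b 167.0539001685533 [0.56393336 0.00895237] 0.0019425978978611091
corners residual mm [[ 0.30830571  0.33866156]
 [ 1.9425979  -1.51783034]
 [-1.91253354 -0.27048446]
 [-0.33837008  1.44965324]]
disc l,r,t,b [[-15.51713781  94.3999898 ]
 [ 18.15236533 -92.85355063]
 [ 92.27736774  21.25789245]
 [-93.81656213 -20.06683826]] ctr [[-2.30236406 -0.12344237]]
peg [[ 71.14248686 -31.56797535]] lug [[1.47159939e-01 1.75450167e+02]]
slot stripes outer ends [[-73.85015051  54.05488257]
 [-87.90567877  20.05683458]
 [-47.56187278  43.63378998]
 [-62.25471324  11.67663464]]
strap [[ -0.50864617 115.70117765]]
tin top [[169.01374511 106.81814899]] [[0.75258192 0.07519045 0.075     ]]
malletcorners [[ 103.49396087 -155.77046307]
 [  96.53026807 -248.84660146]]
gouge [[-158.91490741  168.63732655]
 [-142.33308576  -65.72405478]]
```

```bash
cat >> h.py <<'E'
_d=np.load('base.npz');TH,T=float(_d['th']),_d['t'];M=np.array([[np.cos(TH),-np.sin(TH)],[np.sin(TH),np.cos(TH)]])
def goals(*gs):
    "each g: base x,y mm, tips z mm, tool-x angle in base deg -> rows"
    s=ctrl.observe();R0=R.from_rotvec(s['orientation']);p=np.array(s['tcp_pos'])
    tip=p+R0.apply([0,0,ctrl.tcp_to_tips]);bx=(tip[:2]-T)@M*1e3
    xa=R0.apply([1,0,0]);print('t',round(s['time'],2),'tip base',bx.round(1),'z',round(tip[2]*1e3,1),'xang',round(np.degrees(np.arctan2(xa[1],xa[0])-TH),1),'F',np.round(s['force'],1),'w',round(s['gripper_width'],2))
    for x,y,z,a in gs:
        g=np.r_[T+M@np.array([x,y])/1e3,z/1e3+ctrl.tcp_to_tips];w=np.radians(a)+TH
        X=np.array([np.cos(w),np.sin(w),0]);Z=np.array([0,0,-1.]);G=R.from_matrix(np.c_[X,np.cross(Z,X),Z])
        print(np.r_[R0.inv().apply(g-p),(R0.inv()*G).as_rotvec()].round(4).tolist())
def arc(f,z=55,r=78):
    a=np.radians(f);return (r*np.cos(a),r*np.sin(a),z,f+90)
E
python3 -c "
from h import *
print(ctrl.tcp_to_tips);goals(arc(2,160))"
```

```text
0.014
t 0.1 tip base [-504.2  512.9] z 230.5 xang 176.2 F [-0.6  0.8 -0.1] w 1.0
[-0.615, -0.4701, 0.0713, -0.0013, 0.0013, 1.4691]
```

Call:
send_rows:
  targets:
    - [-0.615,-0.47,0.02,0,0,1.469,-1]
    - [-0.615,-0.47,0.02,0,0,1.469,-1]
    - [-0.615,-0.47,0.02,0,0,1.469,-1]
    - [-0.615,-0.47,0.02,0,0,1.469,-1]
    - [-0.615,-0.47,0.02,0,0,1.469,-1]

```text
time: 0.52
tcp_pos: [0.31, 0.4515, 0.2397]
orientation: [1.4, 2.812, -0.002]
force: [1.0, 0.3, -0.4]
gripper_width: 0.301
```

```bash
python3 -c "
from h import *
goals(arc(2,160))"
```

```text
t 0.52 tip base [-346.6  374.4] z 225.7 xang 140.0 F [ 1.   0.3 -0.4] w 0.3
[-0.5641, -0.012, 0.0661, -0.0005, 0.0012, 0.8381]
```

Call:
send_rows:
  targets:
    - [-0.564,-0.012,0.03,0,0,0.838,-1]
    - [-0.564,-0.012,0.03,0,0,0.838,-1]
    - [-0.564,-0.012,0.03,0,0,0.838,-1]
    - [-0.564,-0.012,0.03,0,0,0.838,-1]
    - [-0.564,-0.012,0.03,0,0,0.838,-1]

```text
time: 0.93
tcp_pos: [0.4317, 0.2829, 0.2289]
orientation: [2.196, 2.246, -0.002]
force: [0.7, 1.2, -0.6]
gripper_width: 0.001
```

```bash
python3 -c "
from h import *
goals(arc(2,160))"
```

```text
t 0.93 tip base [-190.3  237.4] z 214.9 xang 104.2 F [ 0.7  1.2 -0.6] w 0.0
[-0.2933, 0.2024, 0.0551, -0.0002, 0.0011, 0.2132]
```

Call:
send_rows:
  targets:
    - [-0.293,0.202,0.05,0,0,0.213,-1]
    - [-0.293,0.202,0.05,0,0,0.213,-1]
    - [-0.293,0.202,0.05,0,0,0.213,-1]
    - [-0.293,0.202,0.05,0,0,0.213,-1]
    - [-0.293,0.202,0.05,0,0,0.213,-1]

```text
time: 1.35
tcp_pos: [0.5522, 0.1156, 0.1996]
orientation: [2.422, 2.0, -0.002]
force: [0.5, 0.8, -0.2]
gripper_width: -0.003
```

```bash
python3 -c "
from h import *
goals(arc(2,160))"
```

```text
t 1.35 tip base [-35.3 101.3] z 185.6 xang 92.0 F [ 0.5  0.8 -0.2] w -0.0
[-0.1025, 0.1097, 0.0257, -0.0008, 0.0013, 0.0005]
```

Call:
send_rows:
  targets:
    - [-0.1025,0.11,0.026,0,0,0,-1]
    - [-0.1025,0.11,0.026,0,0,0,-1]
    - [-0.1025,0.11,0.026,0,0,0,-1]
    - [-0.1025,0.11,0.026,0,0,0,-1]
    - [-0.1025,0.11,0.026,0,0,0,-1]

```text
time: 1.77
tcp_pos: [0.6429, -0.0147, 0.1724]
orientation: [2.427, 1.986, -0.007]
force: [-0.4, -0.8, 0.9]
gripper_width: 0.0
```

```bash
python3 -c "
from h import *
goals(arc(2,110),arc(2,53))
cv2.imwrite('pics/w1.png',capture('wrist'))
ci=camera_info('wrist');print(ci)
pw=lambda x,y,z:np.r_[T+M@np.array([x,y])/1e3,z/1e3]
print('expected peg px',proj(ci,pw(71.1,-31.6,80)))"
```

```text
t 1.77 tip base [82.3 -5.5] z 158.4 xang 91.5 F [-0.4 -0.8  0.9] w 0.0
[0.0086, -0.0042, 0.0484, 0.0017, 0.0071, -0.0082]
[0.009, -0.0043, 0.1054, 0.0017, 0.0071, -0.0082]
{'fx': 317.53769417756234, 'fy': 317.53769417756234, 'cx': 323.24669392309755, 'cy': 202.13454096927228, 'eye': array([0.65518022, 0.06186325, 0.30104996]), 'rotation': array([ 2.82720838, -0.2792898 , -0.04393765])}
expected peg px [[311.77193868 245.46839697]]
```

View pics/w1.png

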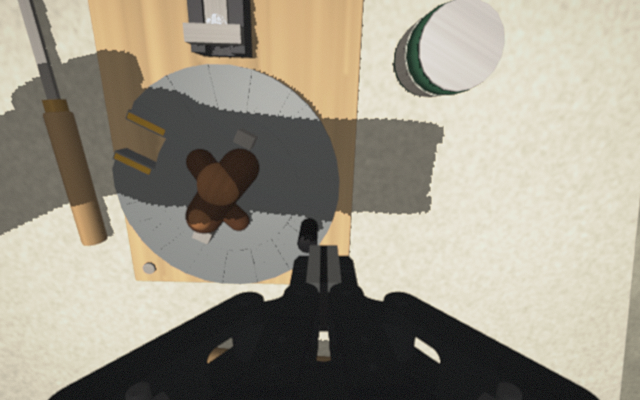

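Call:
send_rows:
  targets:
    - [0.009,-0.004,0.03,0,0.006,-0.008,-1]
    - [0.009,-0.004,0.048,0,0.006,-0.008,-1]
    - [0.009,-0.004,0.075,0,0.006,-0.008,-1]
    - [0.009,-0.004,0.098,0,0.006,-0.008,-1]
    - [0.009,-0.004,0.098,0,0.006,-0.008,-1]

```text
time: 2.23
tcp_pos: [0.6348, 0.0006, 0.0699]
orientation: [-2.412, -1.999, 0.009]
force: [-0.8, 0.6, -0.1]
gripper_width: 0.002
```

```bash
python3 -c "
from h import *
goals(*[arc(f,59,79) for f in (-2,-5,-8,-11,-14)])"
```

```text
t 2.23 tip base [70.8  7.8] z 55.9 xang 92.2 F [-0.8  0.6 -0.1] w 0.0
[-0.0108, 0.0075, -0.0032, -0.0105, -0.001, 0.0739]
[-0.0149, 0.0071, -0.0032, -0.0106, -0.0007, 0.1262]
[-0.019, 0.0065, -0.0032, -0.0106, -0.0004, 0.1786]
[-0.0231, 0.0057, -0.0032, -0.0106, -0.0001, 0.231]
[-0.0271, 0.0046, -0.0032, -0.0106, 0.0001, 0.2833]
```

Call:
send_rows:
  targets:
    - [-0.011,0.0075,-0.003,-0.01,0,0.074,-1]
    - [-0.015,0.007,-0.003,-0.01,0,0.126,-1]
    - [-0.019,0.0065,-0.003,-0.01,0,0.179,-1]
    - [-0.023,0.0057,-0.003,-0.01,0,0.231,-1]
    - [-0.027,0.0046,-0.003,-0.01,0,0.283,-1]

```text
time: 2.65
tcp_pos: [0.6353, -0.0249, 0.0743]
orientation: [-2.678, -1.641, -0.004]
force: [3.1, 2.9, -2.4]
gripper_width: -0.001
```

```bash
python3 -c "
from h import *
goals(*[arc(f,59,79) for f in (-17,-20,-23,-26,-29)])"
```

```text
t 2.65 tip base [ 77.2 -16.9] z 60.3 xang 76.0 F [ 3.1  2.9 -2.4] w -0.0
[-0.0063, -0.0001, 0.0012, 0.0006, -0.0025, 0.0515]
[-0.0105, -0.0004, 0.0012, 0.0005, -0.0026, 0.1039]
[-0.0146, -0.0009, 0.0012, 0.0004, -0.0026, 0.1562]
[-0.0186, -0.0017, 0.0012, 0.0004, -0.0026, 0.2086]
[-0.0227, -0.0026, 0.0012, 0.0003, -0.0026, 0.2609]
```

Contact made (about 4 N). Continuing along the arc.

Call:
send_rows:
  targets:
    - [-0.0063,0,0.001,0,-0.002,0.051,-1]
    - [-0.0105,-0.0004,0.001,0,-0.002,0.104,-1]
    - [-0.0146,-0.0009,0.001,0,-0.002,0.156,-1]
    - [-0.0186,-0.0017,0.001,0,-0.002,0.209,-1]
    - [-0.0227,-0.0026,0.001,0,-0.002,0.261,-1]

```text
time: 3.07
tcp_pos: [0.6246, -0.0412, 0.0747]
orientation: [-2.869, -1.278, -0.008]
force: [2.1, 3.2, -2.4]
gripper_width: 0.003
```

```bash
python3 -c "
from h import *
goals(*[arc(f,59,79) for f in (-32,-35,-38,-41,-44)])"
```

```text
t 3.07 tip base [ 70.4 -35.2] z 60.7 xang 61.0 F [ 2.1  3.2 -2.4] w 0.0
[-0.0074, 0.0002, 0.0017, 0.0015, -0.0052, 0.052]
[-0.0115, -0.0001, 0.0017, 0.0014, -0.0052, 0.1044]
[-0.0156, -0.0006, 0.0016, 0.0012, -0.0052, 0.1567]
[-0.0197, -0.0014, 0.0016, 0.0011, -0.0053, 0.2091]
[-0.0237, -0.0023, 0.0016, 0.001, -0.0053, 0.2615]
```

Call:
send_rows:
  targets:
    - [-0.0074,0,0.0017,0,-0.005,0.052,-1]
    - [-0.0115,0,0.0017,0,-0.005,0.104,-1]
    - [-0.0156,-0.0006,0.0017,0,-0.005,0.157,-1]
    - [-0.0197,-0.0014,0.0017,0,-0.005,0.209,-1]
    - [-0.0237,-0.0023,0.0017,0,-0.005,0.261,-1]

```text
time: 3.48
tcp_pos: [0.6093, -0.055, 0.0747]
orientation: [3.012, 0.894, 0.009]
force: [3.2, 1.9, -1.0]
gripper_width: 0.002
```

```bash
python3 -c "
from h import *
goals(*[arc(f,59,79) for f in (-47,-50,-53,-56,-59)])"
```

```text
t 3.48 tip base [ 58.6 -52.1] z 60.7 xang 46.0 F [ 3.2  1.9 -1. ] w 0.0
[-0.0073, 0.0005, 0.0016, 0.0017, -0.0057, 0.0524]
[-0.0114, 0.0002, 0.0016, 0.0016, -0.0057, 0.1047]
[-0.0155, -0.0003, 0.0016, 0.0014, -0.0058, 0.1571]
[-0.0196, -0.0011, 0.0015, 0.0013, -0.0058, 0.2095]
[-0.0236, -0.002, 0.0015, 0.0011, -0.0059, 0.2618]
```

Call:
send_rows:
  targets:
    - [-0.0073,0.0004,0.0016,0,-0.005,0.052,-1]
    - [-0.0114,0.0002,0.0016,0,-0.005,0.105,-1]
    - [-0.0155,-0.0003,0.0016,0,-0.005,0.157,-1]
    - [-0.0196,-0.0011,0.0016,0,-0.005,0.209,-1]
    - [-0.0236,-0.002,0.0016,0,-0.005,0.262,-1]

```text
time: 3.9
tcp_pos: [0.5909, -0.0643, 0.0747]
orientation: [3.103, 0.492, 0.01]
force: [4.0, 1.6, -0.9]
gripper_width: -0.001
```

```bash
python3 - <<'E'
from h import *
goals()
a=capture('wrist');ci=camera_info('wrist');cv2.imwrite('pics/w2.png',a)
goals(*[arc(f,59,79) for f in (-62,-65,-68,-70,-72)])
pw=lambda x,y,z:np.r_[T+M@np.array([x,y])/1e3,z/1e3]
print(proj(ci,[pw(0,0,40),pw(0,90,40),pw(0,114,51)]).round(1))
E
```

```text
t 3.9 tip base [ 42.8 -65.4] z 60.7 xang 31.0 F [ 4.   1.6 -0.9] w -0.0
t 3.95 tip base [ 41.7 -65.9] z 60.6 xang 30.8 F [1.6 0.2 1.5] w 0.0
[-0.0058, 0.0009, 0.0016, 0.0006, -0.0049, 0.0487]
[-0.01, 0.0006, 0.0015, 0.0005, -0.0049, 0.101]
[-0.0141, 0.0001, 0.0015, 0.0003, -0.0049, 0.1534]
[-0.0168, -0.0004, 0.0015, 0.0003, -0.0049, 0.1883]
[-0.0195, -0.0009, 0.0015, 0.0002, -0.0049, 0.2232]
[[182.9 245.6]
 [ 22.7 164.3]
 [-48.8 142.7]]
```

View pics/w2.png

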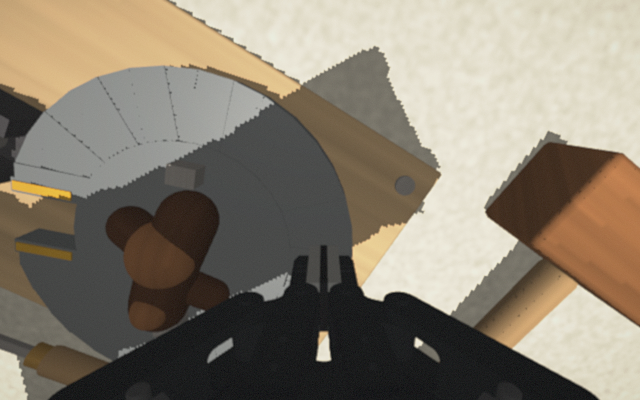

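```bash
python3 - <<'E'
from h import *
ci=camera_info('wrist');a=cv2.imread('pics/w2.png');h=cv2.cvtColor(a,cv2.COLOR_BGR2HSV)
m=cv2.inRange(h,(18,150,60),(35,255,255));m[:170]=0;m[270:]=0;m[:,80:]=0
bl=blobs(m,40);print(bl)
for b in bl:
    p=(ray(ci,b[1],.04)[:,:2]-T)@M*1e3;print(p,np.degrees(np.arctan2(p[0,1],p[0,0])),np.hypot(*p[0]))
E
```

```text
[([12, 181, 59, 19, 510], [41.08, 189.99]), ([16, 242, 56, 18, 422], [43.45, 250.7])]
[[-8.77557044 77.76754042]] 96.43822765677427 78.26110770696793
[[-43.10005802  66.31325845]] 123.02170519904627 79.08895780946008
```

Call:
send_rows:
  targets:
    - [-0.0058,0.0009,0.0016,0,-0.005,0.049,-1]
    - [-0.01,0.0006,0.0016,0,-0.005,0.101,-1]
    - [-0.0141,0,0.0016,0,-0.005,0.153,-1]
    - [-0.0168,-0.0004,0.0016,0,-0.005,0.188,-1]
    - [-0.0195,-0.0009,0.0016,0,-0.005,0.223,-1]

```text
time: 4.37
tcp_pos: [0.5727, -0.0686, 0.0743]
orientation: [-3.138, -0.139, -0.006]
force: [4.3, 2.3, 2.6]
gripper_width: 0.005
```

```bash
python3 - <<'E'
from h import *
goals(*[arc(f,59,79) for f in (-74,-76,-77,-77.5,-78)])
E
```

```text
t 4.37 tip base [ 26.  -73.6] z 60.3 xang 18.0 F [4.3 2.3 2.6] w 0.01
[-0.0047, 0.001, 0.0013, -0.0007, -0.0039, 0.0351]
[-0.0074, 0.0008, 0.0012, -0.0008, -0.0038, 0.07]
[-0.0088, 0.0007, 0.0012, -0.0008, -0.0038, 0.0875]
[-0.0095, 0.0006, 0.0012, -0.0008, -0.0038, 0.0962]
[-0.0102, 0.0006, 0.0012, -0.0008, -0.0038, 0.1049]
```

Call:
send_rows:
  targets:
    - [-0.0047,0.001,0.001,0,-0.003,0.035,-1]
    - [-0.0074,0.0008,0.001,0,-0.003,0.07,-1]
    - [-0.0088,0.0007,0.001,0,-0.003,0.087,-1]
    - [-0.0095,0.0006,0.001,0,-0.003,0.096,-1]
    - [-0.0095,0.0006,0.001,0,-0.003,0.096,-1]

```text
time: 4.78
tcp_pos: [0.563, -0.0701, 0.0732]
orientation: [-3.141, 0.013, -0.0]
force: [3.0, 1.6, 2.7]
gripper_width: 0.002
```

```bash
cat >> h.py <<'E'
def slot(name,tag):
    a=capture(name);ci=camera_info(name);cv2.imwrite(f'pics/{tag}.png',a);h=cv2.cvtColor(a,cv2.COLOR_BGR2HSV)
    m=cv2.inRange(h,(18,140,50),(35,255,255))
    for b in blobs(m,8 if name=='top' else 40):
        p=(ray(ci,b[1],.04)[0,:2]-T)@M*1e3
        if 55<np.hypot(*p)<105 and p[1]>0: print('stripe',b[0],p.round(1),'ang',np.degrees(np.arctan2(p[1],p[0])).round(1),'r',np.hypot(*p).round(1))
E
python3 - <<'E'
from h import *
goals();slot('top','t3');slot('wrist','w3')
s=camera_info('top');goals((22,-73,59,20),(27,-72,59,22),(30,-68,110,20))
E
```

```text
t 4.78 tip base [ 16.8 -77.2] z 59.2 xang 12.5 F [3.  1.6 2.7] w 0.0
stripe [6, 168, 61, 23, 561] [20.4 75.9] ang 74.9 r 78.6
stripe [8, 231, 57, 20, 462] [-15.7  77.5] ang 101.5 r 79.0
t 4.88 tip base [ 16.8 -77.3] z 59.1 xang 12.5 F [3.  1.7 1.2] w 0.0
[0.006, -0.0031, 0.0001, -0.0007, -0.0001, -0.1305]
[0.0111, -0.003, 0.0001, -0.0007, -0.0001, -0.1654]
[0.0149, -0.0062, -0.0509, -0.0007, -0.0001, -0.1305]
```

Call:
send_rows:
  targets:
    - [0.005,-0.001,0,0,0,0,-1]
    - [0.012,-0.003,0,0,0,0,-1]
    - [0.014,-0.003,-0.03,0,0,0,-1]
    - [0.014,-0.003,-0.07,0,0,0,-1]
    - [0.014,-0.003,-0.09,0,0,0,-1]

```text
time: 5.3
tcp_pos: [0.5777, -0.0685, 0.1656]
orientation: [3.14, -0.012, 0.002]
force: [0.8, 0.1, -0.1]
gripper_width: 0.001
```

```bash
python3 - <<'E'
from h import *
goals((0,212,150,90))
E
```

```text
t 5.3 tip base [ 30.8 -72.4] z 151.6 xang 12.5 F [ 0.8  0.1 -0.1] w 0.0
[0.0315, -0.2843, 0.0013, 0.0018, 0.0001, -1.3527]
```

Call:
send_rows:
  targets:
    - [0.0315,-0.284,0,0,0,-1.353,-1]
    - [0.0315,-0.284,0,0,0,-1.353,-1]
    - [0.0315,-0.284,0,0,0,-1.353,-1]
    - [0.0315,-0.284,0,0,0,-1.353,-1]
    - [0.0315,-0.284,0,0,0,-1.353,-1]

```text
time: 5.72
tcp_pos: [0.6016, 0.1412, 0.1642]
orientation: [2.989, 0.963, -0.003]
force: [-0.0, 0.5, 0.2]
gripper_width: -0.004
```

```bash
python3 - <<'E'
from h import *
goals((0,212,150,90))
E
```

```text
t 5.72 tip base [  7.1 137.3] z 150.2 xang 48.7 F [-0.   0.5  0.2] w -0.0
[0.0514, -0.0547, 0.0001, -0.0006, 0.0023, -0.7214]
```

Call:
send_rows:
  targets:
    - [0.0514,-0.0547,0,0,0.002,-0.721,-1]
    - [0.0514,-0.0547,0,0,0.002,-0.721,-1]
    - [0.0514,-0.0547,0,0,0.002,-0.721,-1]
    - [0.0514,-0.0547,0,0,0.002,-0.721,-1]
    - [0.0514,-0.0547,0,0,0.002,-0.721,-1]

```text
time: 6.13
tcp_pos: [0.6107, 0.2161, 0.1631]
orientation: [2.547, 1.839, -0.005]
force: [-0.4, -0.4, 0.0]
gripper_width: 0.002
```

```bash
python3 - <<'E'
from h import *
goals((0,208,52,90))
a=capture('top');ci=camera_info('top')
w=capture('wrist');cw=camera_info('wrist')
cv2.imwrite('pics/c4.png',np.vstack([cv2.resize(a[140:270,220:400],(720,520),interpolation=cv2.INTER_CUBIC)]));cv2.imwrite('pics/w4.png',w)
goals((0,208,52,90),(0,208,52,90))
E
```

```text
t 6.13 tip base [ -0.8 212.3] z 149.1 xang 84.6 F [-0.4 -0.4  0. ] w 0.0
[-0.004, 0.0014, 0.0971, -0.0019, 0.0027, -0.0941]
t 6.23 tip base [ -0.3 211.4] z 149.5 xang 84.2 F [ 0.6  0.1 -0. ] w 0.0
[-0.0032, 0.0008, 0.0975, -0.0019, 0.0016, -0.1019]
[-0.0032, 0.0008, 0.0975, -0.0019, 0.0016, -0.1019]
```

View pics/w4.png

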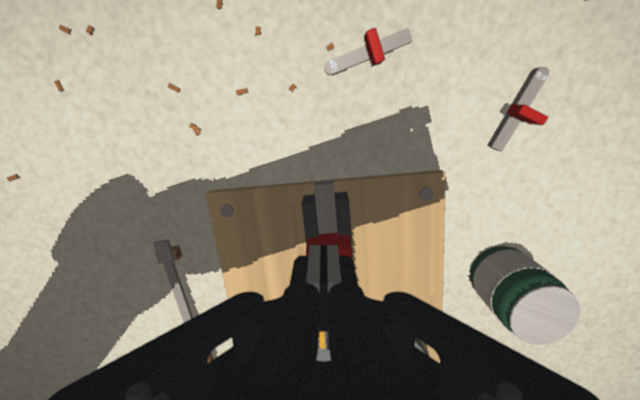

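```bash
python3 - <<'E'
from h import *
ci=camera_info('wrist')
for uv,z in(((330,235),.072),((308,236),.072),((352,236),.072),((330,235),.044),((324,182),.039)): print(uv,z,(ray(ci,uv,z)[0,:2]-T)@M*1e3)
E
```

```text
(330, 235) 0.072 [  1.95432874 190.86571901]
(308, 236) 0.072 [-14.55111028 191.7334542 ]
(352, 236) 0.072 [ 18.299808   188.38322262]
(330, 235) 0.044 [  1.32873333 178.95039503]
(324, 182) 0.039 [  0.83148247 224.00602681]
```

View pics/c4.png

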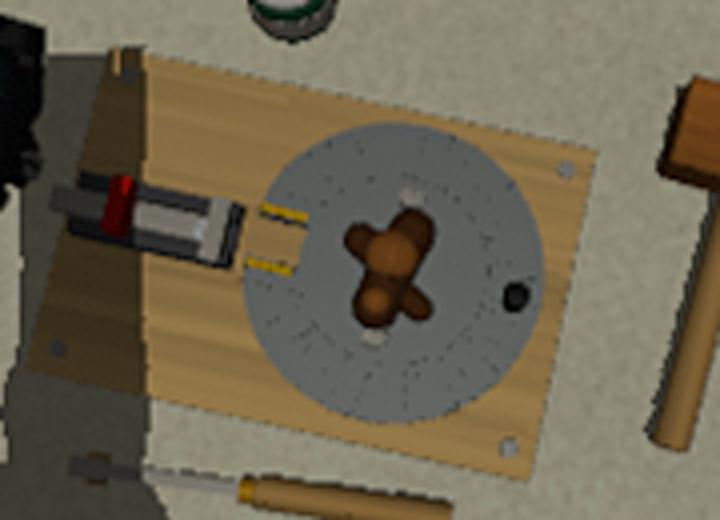

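```bash
python3 - <<'E'
from h import *
ci=camera_info('top')
f=lambda u,v,z:((ray(ci,(u/4+220-.4,v/4+140-.4),z)[0,:2]-T)@M*1e3).round(1)
print('stripes',f(283,213,.04),f(268,267,.04),'strap',f(214,232,.051),'peg',f(516,296,.08),'lug',f(119,206,.07))
goals((0,208,52,90))
E
```

```text
stripes [20.8 76.8] [-14.8  78.1] strap [ -1.9 114.8] peg [ -4.2 -76.1] lug [ -1.1 172.6]
t 6.23 tip base [ -0.3 211.4] z 149.5 xang 84.2 F [ 0.6  0.1 -0. ] w 0.0
[-0.0032, 0.0008, 0.0975, -0.0019, 0.0016, -0.1019]
```

```bash
python3 - <<'E'
from h import *
goals((-40,-77,150,0))
E
```

```text
t 6.23 tip base [ -0.3 211.4] z 149.5 xang 84.2 F [ 0.6  0.1 -0. ] w 0.0
[-0.291, -0.0102, 0.0, -0.0002, 0.0027, 1.4689]
```

Call:
send_rows:
  targets:
    - [-0.291,-0.01,0,0,0.002,1.469,-1]
    - [-0.291,-0.01,0,0,0.002,1.469,-1]
    - [-0.291,-0.01,0,0,0.002,1.469,-1]
    - [-0.291,-0.01,0,0,0.002,1.469,-1]
    - [-0.291,-0.01,0,0,0.002,1.469,-1]

```text
time: 6.65
tcp_pos: [0.5363, 0.0189, 0.1639]
orientation: [2.998, 0.939, -0.002]
force: [-0.1, 0.2, 0.2]
gripper_width: -0.001
```

```bash
python3 - <<'E'
from h import *
goals((-40,-77,150,0))
E
```

```text
t 6.65 tip base [-29.2   3.4] z 149.9 xang 47.7 F [-0.1  0.2  0.2] w -0.0
[-0.0668, 0.0461, 0.0, 0.0004, 0.0015, 0.833]
```

Call:
send_rows:
  targets:
    - [-0.067,0.046,0,0,0.001,0.833,-1]
    - [-0.067,0.046,0,0,0.001,0.833,-1]
    - [-0.067,0.046,0,0,0.001,0.833,-1]
    - [-0.067,0.046,0,0,0.001,0.833,-1]
    - [-0.067,0.046,0,0,0.001,0.833,-1]

```text
time: 7.07
tcp_pos: [0.5069, -0.0585, 0.1641]
orientation: [3.141, -0.033, -0.001]
force: [-0.3, 0.4, 0.2]
gripper_width: 0.001
```

```bash
python3 - <<'E'
from h import *
goals((-40,-77,59,0))
E
```

```text
t 7.07 tip base [-40.4 -78.5] z 150.1 xang 11.7 F [-0.3  0.4  0.2] w 0.0
[0.0008, -0.0014, 0.0911, 0.0004, 0.0008, 0.205]
```

Call:
send_rows:
  targets:
    - [0.001,-0.001,0.02,0,0,0.12,-1]
    - [0.001,-0.001,0.045,0,0,0.205,-1]
    - [0.001,-0.001,0.07,0,0,0.205,-1]
    - [0.001,-0.001,0.091,0,0,0.205,-1]
    - [0.001,-0.001,0.091,0,0,0.205,-1]

```text
time: 7.48
tcp_pos: [0.5054, -0.0571, 0.0699]
orientation: [3.12, -0.36, -0.012]
force: [-0.1, -0.1, -0.5]
gripper_width: -0.003
```

```bash
python3 - <<'E'
from h import *
goals(*[(x,-77,59,0) for x in(-34,-29,-25,-22.5,-20)])
E
```

```text
t 7.48 tip base [-42.3 -77.5] z 55.9 xang -0.2 F [-0.1 -0.1 -0.5] w -0.0
[0.0082, -0.0005, -0.0032, 0.0014, 0.0075, -0.0036]
[0.0132, -0.0005, -0.0032, 0.0014, 0.0075, -0.0036]
[0.0172, -0.0005, -0.0033, 0.0014, 0.0075, -0.0036]
[0.0197, -0.0005, -0.0033, 0.0014, 0.0075, -0.0036]
[0.0222, -0.0005, -0.0033, 0.0014, 0.0075, -0.0036]
```

Call:
send_rows:
  targets:
    - [0.008,-0.0005,-0.003,0,0.007,0,-1]
    - [0.013,-0.0005,-0.003,0,0.007,0,-1]
    - [0.017,-0.0005,-0.003,0,0.007,0,-1]
    - [0.0197,-0.0005,-0.003,0,0.007,0,-1]
    - [0.0215,-0.0005,-0.003,0,0.007,0,-1]

```text
time: 7.9
tcp_pos: [0.5265, -0.0614, 0.0735]
orientation: [3.12, -0.36, -0.001]
force: [-3.8, 0.8, 2.2]
gripper_width: 0.0
```

```bash
python3 - <<'E'
from h import *
goals()
slot('wrist','w5');goals((-20,-77,59,0))
E
```

```text
t 7.9 tip base [-20.7 -77. ] z 59.5 xang -0.2 F [-3.8  0.8  2.2] w 0.0
stripe [0, 168, 56, 12, 522] [20. 75.] ang 75.1 r 77.6
stripe [13, 233, 58, 10, 475] [-16.1  77. ] ang 101.8 r 78.6
t 7.95 tip base [-20.6 -77. ] z 59.3 xang -0.2 F [-2.  -0.1  1.4] w -0.0
[0.0006, 0.0, 0.0003, 0.001, 0.0006, -0.0037]
```

Call:
send_rows:
  targets:
    - [0.001,0,0,0,0,0,-1]
    - [0.002,0,0,0,0,0,-1]
    - [0.003,0,0,0,0,0,-1]
    - [0.0035,0,0,0,0,0,-1]
    - [0.0035,0,0,0,0,0,-1]

```text
time: 8.37
tcp_pos: [0.5299, -0.0625, 0.0733]
orientation: [3.12, -0.36, -0.001]
force: [-3.4, -0.5, 1.0]
gripper_width: -0.003
```

```bash
python3 - <<'E'
from h import *
goals()
slot('wrist','w6')
E
```

```text
t 8.37 tip base [-17.1 -77.3] z 59.3 xang -0.2 F [-3.4 -0.5  1. ] w -0.0
stripe [0, 182, 57, 11, 527] [16.2 76.4] ang 78.0 r 78.1
stripe [18, 246, 56, 9, 453] [-19.9  76.6] ang 104.6 r 79.1
```

Call:
send_rows:
  targets:
    - [-0.006,0,0,0,0,0,-1]
    - [-0.015,0,0,0,0,0,-1]
    - [-0.017,0,-0.03,0,0,0,-1]
    - [-0.017,0,-0.07,0,0,0,-1]
    - [-0.017,0,-0.09,0,0,0,-1]

```text
time: 8.83
tcp_pos: [0.5142, -0.0591, 0.1663]
orientation: [3.119, -0.362, 0.005]
force: [0.4, -0.9, -0.3]
gripper_width: -0.0
```

```bash
python3 - <<'E'
from h import *
goals((-1,212,150,90))
E
```

```text
t 8.83 tip base [-33.2 -77.4] z 152.3 xang -0.3 F [ 0.4 -0.9 -0.3] w -0.0
[0.0308, -0.2896, 0.0021, 0.0033, -0.0018, -1.5756]
```

Call:
send_rows:
  targets:
    - [0.031,-0.29,0.002,0.003,0,-1.575,-1]
    - [0.031,-0.29,0.002,0.003,0,-1.575,-1]
    - [0.031,-0.29,0.002,0.003,0,-1.575,-1]
    - [0.031,-0.29,0.002,0.003,0,-1.575,-1]
    - [0.031,-0.29,0.002,0.003,0,-1.575,-1]

```text
time: 9.25
tcp_pos: [0.5832, 0.1406, 0.1643]
orientation: [-3.078, -0.627, -0.003]
force: [0.7, -0.9, -0.1]
gripper_width: 0.001
```

```bash
python3 - <<'E'
from h import *
goals((-1,212,150,90))
E
```

```text
t 9.25 tip base [-10.7 132.7] z 150.3 xang 36.0 F [ 0.7 -0.9 -0.1] w 0.0
[0.0544, -0.0585, 0.0004, 0.0011, -0.0016, -0.9433]
```

Call:
send_rows:
  targets:
    - [0.054,-0.0585,0,0,0,-0.943,-1]
    - [0.054,-0.0585,0,0,0,-0.943,-1]
    - [0.054,-0.0585,0,0,0,-0.943,-1]
    - [0.054,-0.0585,0,0,0,-0.943,-1]
    - [0.054,-0.0585,0,0,0,-0.943,-1]

```text
time: 9.67
tcp_pos: [0.6098, 0.2173, 0.1642]
orientation: [2.735, 1.545, 0.004]
force: [0.3, -0.2, 0.3]
gripper_width: 0.006
```

```bash
python3 - <<'E'
from h import *
a=capture('top');cv2.imwrite('pics/c7.png',cv2.resize(a[140:270,220:400],(720,520),interpolation=cv2.INTER_CUBIC))
slot('top','t7')
goals((-1,212,53,90))
E
```

```text
stripe [284, 192, 12, 5, 27] [17.1 77.6] ang 77.6 r 79.5
stripe [281, 206, 12, 4, 27] [-18.4  77.6] ang 103.3 r 79.7
t 9.77 tip base [ -1.6 212.2] z 150.7 xang 71.4 F [ 0.6  0.4 -0.3] w 0.0
[-0.0003, 0.0005, 0.0977, 0.0014, -0.0024, -0.3241]
```

View pics/c7.png

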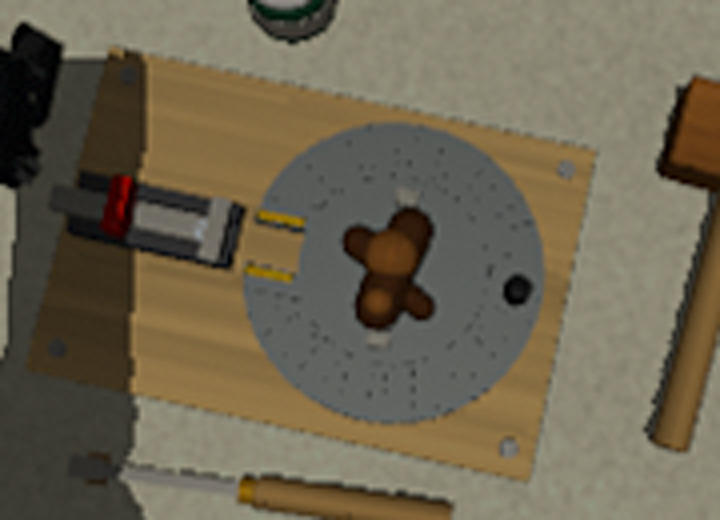

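Call:
send_rows:
  targets:
    - [0,0,0.0,0,0,-0.12,-1]
    - [0,0,0.02,0,0,-0.24,-1]
    - [0,0,0.05,0,-0.002,-0.324,-1]
    - [0,0,0.08,0,-0.002,-0.324,-1]
    - [0,0,0.096,0,-0.002,-0.324,-1]

```text
time: 10.18
tcp_pos: [0.6082, 0.2161, 0.0658]
orientation: [-2.461, -1.951, 0.003]
force: [-0.7, 0.4, 0.4]
gripper_width: 0.001
```

```bash
python3 - <<'E'
from h import *
goals(*[(-1,y,54,90) for y in(206,200,195,190,185)])
E
```

```text
t 10.18 tip base [ -3.2 211.8] z 51.8 xang 89.8 F [-0.7  0.4  0.4] w 0.0
[-0.0058, 0.0022, -0.0022, -0.0018, 0.0007, -0.0042]
[-0.0118, 0.0023, -0.0022, -0.0018, 0.0007, -0.0042]
[-0.0168, 0.0023, -0.0022, -0.0018, 0.0007, -0.0042]
[-0.0218, 0.0023, -0.0022, -0.0018, 0.0007, -0.0042]
[-0.0268, 0.0023, -0.0022, -0.0018, 0.0007, -0.0042]
```

Call:
send_rows:
  targets:
    - [-0.006,0.002,-0.002,0,0,-0.004,-1]
    - [-0.012,0.002,-0.002,0,0,-0.004,-1]
    - [-0.017,0.002,-0.002,0,0,-0.004,-1]
    - [-0.022,0.002,-0.002,0,0,-0.004,-1]
    - [-0.027,0.002,-0.002,0,0,-0.004,-1]

```text
time: 10.6
tcp_pos: [0.6052, 0.1894, 0.0696]
orientation: [-2.459, -1.955, -0.003]
force: [0.8, 1.6, 1.2]
gripper_width: 0.001
```

```bash
python3 - <<'E'
from h import *
goals(*[(-1,y,54,90) for y in(180,176,172,168,164)])
E
```

```text
t 10.6 tip base [ -0.2 185.1] z 55.6 xang 89.9 F [0.8 1.6 1.2] w 0.0
[-0.0051, -0.0008, 0.0016, 0.0009, -0.0015, -0.0013]
[-0.0091, -0.0007, 0.0016, 0.0009, -0.0015, -0.0013]
[-0.0131, -0.0007, 0.0016, 0.0009, -0.0015, -0.0013]
[-0.0171, -0.0007, 0.0015, 0.0009, -0.0015, -0.0013]
[-0.0211, -0.0007, 0.0015, 0.0009, -0.0015, -0.0013]
```

Light contact with the lug; pushing on.

Call:
send_rows:
  targets:
    - [-0.005,-0.0007,0.0015,0,0,0,-1]
    - [-0.009,-0.0007,0.0015,0,0,0,-1]
    - [-0.013,-0.0007,0.0015,0,0,0,-1]
    - [-0.017,-0.0007,0.0015,0,0,0,-1]
    - [-0.021,-0.0007,0.0015,0,0,0,-1]

```text
time: 11.02
tcp_pos: [0.5998, 0.169, 0.0682]
orientation: [-2.459, -1.955, -0.003]
force: [0.9, 1.9, 1.6]
gripper_width: 0.002
```

```bash
python3 - <<'E'
from h import *
goals((-1,144,54,90))
E
```

```text
t 11.02 tip base [ -0.9 164. ] z 54.2 xang 89.9 F [0.9 1.9 1.6] w 0.0
[-0.02, -0.0001, 0.0002, 0.0012, -0.0019, -0.001]
```

Call:
send_rows:
  targets:
    - [-0.004,0,0,0,0,0,-1]
    - [-0.008,0,0,0,0,0,-1]
    - [-0.011,0,0,0,0,0,-1]
    - [-0.014,0,0,0,0,0,-1]
    - [-0.016,0,0,0,0,0,-1]

```text
time: 11.43
tcp_pos: [0.5961, 0.153, 0.0682]
orientation: [-2.459, -1.955, -0.003]
force: [1.1, 2.6, 1.0]
gripper_width: -0.0
```

Call:
send_rows:
  targets:
    - [-0.001,0,0,0,0,0,-1]
    - [-0.002,0,0,0,0,0,-1]
    - [-0.003,0,0,0,0,0,-1]
    - [-0.004,0,0,0,0,0,-1]
    - [-0.005,0,0,0,0,0,-1]

```text
time: 11.85
tcp_pos: [0.5953, 0.1494, 0.0683]
orientation: [-2.458, -1.955, -0.006]
force: [1.1, 6.5, 1.0]
gripper_width: 0.002
```

```bash
python3 - <<'E'
from h import *
goals((-1,144,54,90))
E
```

```text
t 11.85 tip base [ -0.9 144. ] z 54.3 xang 90.0 F [1.1 6.5 1. ] w 0.0
[0.0001, -0.0001, 0.0003, 0.0015, -0.0036, -0.0007]
```

Call:
send_rows:
  targets:
    - [-0.001,0,0,0,0,0,-1]
    - [-0.0015,0,0,0,0,0,-1]
    - [-0.002,0,0,0,0,0,-1]

```text
time: 12.1
tcp_pos: [0.5953, 0.1494, 0.0683]
orientation: [-2.456, -1.956, -0.009]
force: [2.1, 8.1, 0.4]
gripper_width: -0.002
```

```bash
python3 - <<'E'
from h import *
goals()
E
```

```text
t 12.1 tip base [ -0.9 143.9] z 54.3 xang 90.0 F [2.1 8.1 0.4] w -0.0
```

Call:
send_rows:
  targets:
    - [0.004,0,0,0,0,0,-1]
    - [0.018,0,0,0,0,0,-1]
    - [0.03,0,-0.02,0,0,0,-1]
    - [0.05,0,-0.06,0,0,0,-1]
    - [0.07,0,-0.1,0,0,0,-1]

```text
time: 12.52
tcp_pos: [0.6087, 0.2141, 0.1627]
orientation: [-2.457, -1.954, -0.001]
force: [1.0, 0.3, -0.3]
gripper_width: -0.002
```

Call:
send_rows:
  targets:
    - [0.04,0,-0.02,0,0,0,-1]
    - [0.08,0,-0.02,0,0,0,-1]
    - [0.08,0,-0.02,0,0,0,-1]

```text
time: 12.77
tcp_pos: [0.6268, 0.3044, 0.1841]
orientation: [-2.443, -1.965, -0.013]
force: [-1.3, 2.7, -1.1]
gripper_width: -0.004
```

```bash
python3 - <<'E'
from h import *
goals()
a=capture('top');ci=camera_info('top');cv2.imwrite('pics/c8.png',cv2.resize(a[110:280,210:440],None,fx=3.4,fy=3.4,interpolation=cv2.INTER_CUBIC))
h=cv2.cvtColor(a,cv2.COLOR_BGR2HSV).astype(int);m=((h[...,0]<6)|(h[...,0]>174))&(h[...,1]>170)&(h[...,2]>50);m[:150]=0;m[265:]=0;m[:,:225]=0;m[:,380:]=0
for b in blobs(m): print('red',b,(ray(ci,b[1],.068)[0,:2]-T)@M*1e3)
slot('top','t8')
E
```

```text
t 12.77 tip base [ -4.9 302.2] z 170.1 xang 90.6 F [-1.3  2.7 -1.1] w -0.0
red ([264, 188, 7, 15, 66], [267.32, 195.42]) [ -1.78950047 127.27184616]
stripe [284, 192, 12, 5, 27] [17.1 77.6] ang 77.6 r 79.5
stripe [281, 206, 12, 4, 27] [-18.4  77.6] ang 103.3 r 79.7
```

View pics/c8.png

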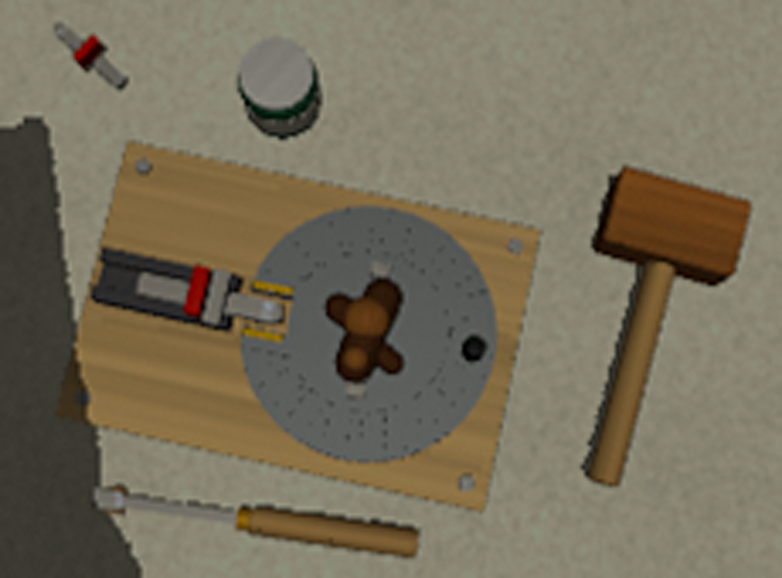

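The final picture shows the bar through the slot, centred between the yellow stripes at about (270,310). The lug at (197,290) is up against the strap. The tin, mallet and gouge are where they started, and the arm is clear.

```bash
python3 -c "
from rig import order
print(order.job_done())"
```

```text
the job is handed in; nothing more can be done
None
```

The turntable is locked and the job is handed in; no verdict was reported. The robot clock stood at about 13 s of the 54 s allowed.

- **Disc:** I pushed the black peg about 66° clockwise with the closed fingers, at about 4–5 N. That left the slot about 3–4 mm past the line, so I nudged the peg back from the other side.
- **Bar:** I pushed it by the red lug until it stopped firmly at the strap, at about 8 N, then drew the arm clear.

Last checks, from the top camera:

| Check | Measured | Limit |
|---|---|---|
| Slot off the centre line (base x) | about -0.7 mm | ±7 mm |
| Lug position (base y) | about 127 mm | 120–130 mm |
| Lug off the centre line (base x) | about -1.8 mm | ±6 mm |

- **Agreement between views:** the wrist view put the slot about 1 mm further over than the top view. The camera calibration is only good to about 2 mm, and no check failed.
- **Bystanders:** tin, gouge and mallet look unmoved in the last picture; I did not measure their positions again.

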